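# Feed the glass knob to the dispatch chute

### The arm

A 6-joint arm with a two-finger parallel gripper is mounted at the origin on the work surface. World frame = base frame: x ahead of the robot, y to its left, z up, the work surface at z = 0. Lengths are in m, angles in rad, forces in N, time in s.
With the tool pointing down it reaches from about 0.425 to 0.95 m from the base axis. Payload 3.5 kg.
Tool frame: the origin (TCP) lies midway between the tips of the shut fingers; the grasp point (between the pads) lies 19 mm behind it; z points along the fingers, y is the line along which they close (so a half turn about z gives the same grasp; the last joint's range is limited). The gripper opens to 85 mm and grips with 20 to 120 N. Pads are 22 mm wide; open, the fingers measure 114 mm over their backs; the gripper's body (76 mm by 85 mm) begins 54 mm behind the grasp point. The pads swing forward as they close: fully open they stand 13 mm farther back than shut.
Start: joints at [-1.343, 0.286, 1.577, -0, 1.279, -0.15], TCP at [0.249, -0.627, 0.231] pointing down, gripper open.
Joint ranges: [-2.77, 2.77], [-0.9, 2.22], [0.21, 2.48], [-1.53, 4.67], [0.24, 2.81], [-2.84, 2.84]. Speed limits (rad/s): [2.79, 2.79, 3.14, 3.14, 3.14, 3.14].

### API

Orientations are given as a unit quaternion [x, y, z, w].
In Python, from plant import ctrl gives the robot as it stands. The module is installed in compiled form; this text tells all that it offers.
- The arm moves only by the shell command python3 -m inch 'ROWS' [FORCE]. ROWS is JSON, a list of rows, each a list of 5 numbers: the closure, from 0 (fully open) to 1 (shut), then the shift along the tool's x, y, z in m, then the turn about the tool's z in degrees. A call has 1 to 5 rows; each row is the pose to reach, as a shift and turn from the pose commanded when the call began, along the tool's axes at that moment; what a row does not reach only later rows make up. A row lasts 1/12 s, in which the tool goes at most 41.7 mm and 7.16 degrees, less where a joint would pass 70% of its speed; a pose out of reach is approached as far as the arm can. A call with a gripper value outside its range is refused whole. The fingers move at their own pace and stop on an object; FORCE is the grip in N (left out, the last holds). Time passes only in rows, so rows that repeat a pose let the fingers close. It gives the time, the measured TCP pose, the force, the opening and the grip force at its end, in the units of the state.
- ctrl.get_state(): the state, without advancing time (a new reading comes with each control period).
- ctrl.read_camera(name): name is "side" or "top"; returns a dict with "pixels" (400x640x3 uint8, red, green, blue), "depth" (400x640 float32, m along the optical axis (not along the pixel's ray), 0 where there is no reading), "fx", "fy", "cx", "cy" (pixels), "xyz" and "rotation" of the camera in the world. Camera axes: x right, y down, z forward; pixel columns grow to the right and rows downward; lengths in m; the calibration is good to about 2 mm. A picture is of the moment at which its call begins.
- ctrl.sign_off(): hands the job in; it is judged then, once.
Trained networks look in a picture, given as the dict that the camera call returned (one of the last four; its "shot" number tells which), for a name from the list of things; names that differ only in an ending like _2 or _b are one class to them, and where a whole thing is asked for, a point or a joint stands for the part that bears it (a point fixed in the world has none). Each returns a list of dicts, best first, with "score" (0 to 1); they miss things now and then, are a little off and sometimes report something else, mostly with a low value. They report only what shows in the picture. A call takes as long as a camera call. They do not tell look-alikes from the thing itself.
- ctrl.spot_in(query, picture): "at" ([column, row] in pixels, amid what is visible of it).
- ctrl.tip_of(query, picture): "at" ([column, row] in pixels: a listed point, or the origin of a listed thing).
The state is a dict: "time": time; "qpos": joint angles; "dq": joint speeds; "joint_efforts": joint torques, N m; "eef_pos": TCP position; "tcp_rot": TCP orientation; "contact_force": force on the tool from outside, world axes, zero at the start; "wrist_torque": the same for the moment, N m; "opening": opening from 0.0 (shut) to 1.0 (fully open); "finger_force": force on a finger pad.
Only numpy, scipy, OpenCV 4.12 (cv2) and the standard library are available. Lean on these libraries where they do the work, as an engineer would, in place of code of your own. Each camera call takes 0.05 s, during which the arm holds its last target. There are 200 camera calls.

### The job

Gently set the glass door knob (not the black one) down on its foot inside the blue slide's tray and let go of it. Then push the slide from behind, along its centre line so that it does not cock and jam between the rails, until it is fully home against the two red stops at the chute, with the knob still standing in the tray.

Things in the scene. Friction and masses are not known exactly. Their poses are not given: they have to be found in the camera images.
- knob_mid (a point): Glass door knob standing loose on the counter left or right of the lane, among a like black knob, red ball, steel infuser. Clear faceted head 50 mm wide (widest 31 to 46 mm up), brass neck 26 mm, brass foot 54 mm wide; 56 mm tall, 0.22 kg, round: grip the glass from any side. Point: on its axis, 38 mm above its underside. z up.
- tray_centre (a point): Centre of the tray floor at the front of the blue loose T-shaped slide (0.35 kg) that lies between the lane's rails; the floor is 6 mm above the bed, 46 mm above the counter. x along the slide toward the chute (push direction), y left, z up. Tray 90 x 90 mm inside, rim 10 mm above its floor.
- push_face (a point): Middle of the flat back face of the slide's crossbar, on the yellow centre stripe, 17 mm above the bed, 114 mm behind the tray centre; axes as tray_centre. Crossbar 170 mm wide (y), 65 long (x), 35 high, 1.5 mm play to each rail. Push within 15 mm of the stripe: slides with 2 to 5 N. Push over about 50 mm beside it: it cocks and jams.
- lane: Fixed lane: steel bed 345 x 215 mm, top 40 mm above the counter, two rails 25 mm high, 173 mm apart. Origin under the bed's centre at counter height; x along the rails to the chute (push direction), y left, z up. Fully home, the crossbar meets two red stops: tray centre at x = +124 mm, push face at x = +10 mm, y = 0. Start: tray centre at x = -30 to +10 mm.
Things that resemble listed ones, but are neither listed nor needed, are in the scene too. Of the things shaped like the part that bears tray_centre, the blue one is meant.

How it is judged:
On the way:
1. the glass knob stands upright in the tray, let go, before the slide is pushed up (slide still more than 80 mm short of home) (x of knob_mid in the frame of tray_centre between -0.024 and 0.024 m and y of knob_mid in the frame of tray_centre between -0.024 and 0.024 m and z of knob_mid in the frame of tray_centre between 0.03 and 0.046 m and angle between knob_mid's own z axis and vertical below 0.17 rad and contact force between the fingers and anything else below 0.1 N and x of tray_centre in the frame of lane below 0.044 m), for 0.2 s.
At the end, for the whole second after the job is handed in: The slide is fully home: its tray centre within 12 mm of the place where the crossbar meets the red stops, and within 0.1 rad of straight; the glass knob stands in the tray, its axis within 24 mm of the tray centre in x and y, its foot on the floor, upright within 0.17 rad (x of knob_mid in the frame of tray_centre between -0.024 and 0.024 m and y of knob_mid in the frame of tray_centre between -0.024 and 0.024 m and z of knob_mid in the frame of tray_centre between 0.03 and 0.046 m and angle between knob_mid's own z axis and vertical below 0.17 rad and x of tray_centre in the frame of lane above 0.112 m and angle between the x axis of tray_centre and the x axis of lane, either way round below 0.1 rad); the robot touches nothing.
It fails at once if the glass knob is dropped (let go more than 25 mm above the tray floor) (contact force between the fingers and anything else below 0.1 N and z of knob_mid in the frame of tray_centre above 0.063 m).
It also fails if it takes over 51 s, if anything falls off the work surface, if the arm or the gripper's body presses on something with over 40 N, if the wrist force passes 120 N, or if a joint passes its speed limit or range.

## Working session

There is one attempt and no reset: what is moved stays moved. The work goes in short steps, Python scripts to look and compute and a shell command to move; the robot and the scene stay as the last step left them, time stands still between calls to the robot, and variables do not carry over. Pictures are saved under pics/ and viewed, at most 10 in all, crops included, and the job is handed in when it is done.

```bash
mkdir -p pics; cat > h.py <<'E'
import numpy as np, cv2
from plant import ctrl
def world(p,c,r,d=None,z=None):
    ray=np.array([(c-p["cx"])/p["fx"],(r-p["cy"])/p["fy"],1.0])
    R=np.array(p["rotation"],float)
    if R.shape!=(3,3):
        from scipy.spatial.transform import Rotation as Q; R=Q.from_quat(R.ravel()).as_matrix()
    w=R@ray; o=np.array(p["xyz"])
    if z is not None: d=(z-o[2])/w[2]
    return o+w*d
def cloud(p):
    v,u=np.mgrid[0:400,0:640]; d=p["depth"]
    from scipy.spatial.transform import Rotation as Q
    R=np.array(p["rotation"],float)
    if R.shape!=(3,3): R=Q.from_quat(R.ravel()).as_matrix()
    P=np.stack([(u-p["cx"])/p["fx"]*d,(v-p["cy"])/p["fy"]*d,d],-1)
    return P@R.T+np.array(p["xyz"])
E
python3 - <<'E'
from h import *
ims=[]
for n in("top","side"):
    p=ctrl.read_camera(n); ims.append(p["pixels"][:,:,::-1])
    np.savez(n+".npz",**{k:v for k,v in p.items()})
    print(n,p["xyz"],p["rotation"],p["fx"])
    for q in("knob_mid","tray_centre","push_face","lane"):
        for d in ctrl.tip_of(q,p)[:4]:
            c,r=d["at"]; print(q,d["score"],np.round(d["at"],1),p["depth"][int(r),int(c)], np.round(world(p,c,r,z={"knob_mid":.038,"tray_centre":.046,"push_face":.057,"lane":0}[q]),3))
    cv2.imwrite(f"pics/{n}1.png",ims[-1])
E
```

```text
top [0.20361051 0.011459   1.13625159] [ 0.71859203 -0.68447729  0.08588691 -0.08797595] 468.84721187122057
knob_mid 0.73 [180.7 232.1] 1.0965488 [0.387 0.342 0.038]
tray_centre 0.9 [242.  281.9] 1.1169927 [0.277 0.185 0.046]
tray_centre 0.84 [347.4 144.5] 1.1592458 [ 0.624 -0.046  0.046]
push_face 0.83 [283.2 256.5] 1.1413276 [0.338 0.094 0.057]
lane 0.63 [339.7 188.5] 1.1023966 [ 0.523 -0.033  0.   ]
side [0.129955   0.50308436 0.72842233] [-0.2684089   0.89214328 -0.34832235  0.10348224] 423.73849465810423
knob_mid 0.85 [245.3 351.4] 0.68213624 [0.385 0.335 0.038]
knob_mid 0.6 [270.2 159.1] 1.0028621 [ 0.637 -0.056  0.038]
tray_centre 0.89 [341.8 325.1] 0.7616174 [0.274 0.211 0.046]
tray_centre 0.78 [274.2 160.3] 0.9991804 [ 0.62  -0.051  0.046]
push_face 0.93 [340.  267.7] 0.8116771 [0.333 0.122 0.057]
push_face 0.66 [308.5 183.4] 0.9304268 [ 0.504 -0.025  0.057]
lane 0.97 [268.9 173.8] 0.9704094 [ 0.635 -0.043  0.   ]
```

View pics/top1.png

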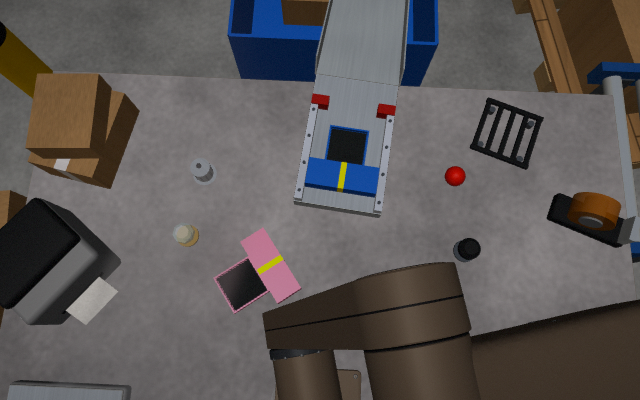

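View pics/side1.png

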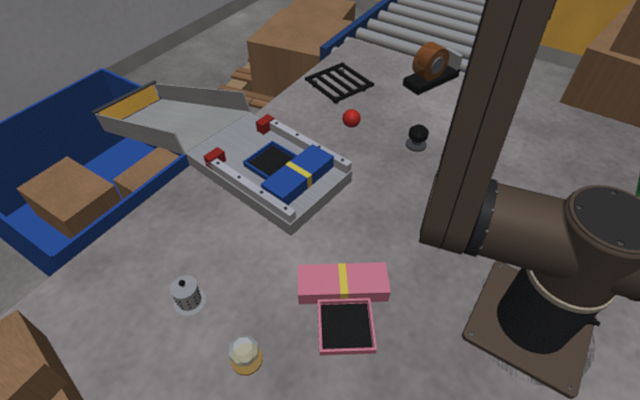

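The first top picture shows these candidates for the glass knob:
- Clear head on a brass foot at (184,234).
- Black knob at (467,249).
- Red ball at (455,176).
- Steel infuser at (202,170).

The glass knob is the one at (184,234). The blue slide is at (345,160), and the pink one at (255,270) is a decoy.

```bash
python3 - <<'E'
from h import *
s=ctrl.get_state(); print(s["time"],s["eef_pos"],s["tcp_rot"],s["contact_force"])
for n in("top","side"):
    p=dict(np.load(n+".npz")); C=cloud(p); px=p["pixels"].astype(int); r,g,b=px[...,0],px[...,1],px[...,2]
    X,Y,Z=C[...,0],C[...,1],C[...,2]
    near=(np.hypot(X-.56,Y+.04)<.2)
    for nm,m in (("bartop",near&(b>r+50)&(Z>.068)&(Z<.085)),("floor",near&(px.max(-1)<45)&(abs(Z-.046)<.012))):
        pts=np.argwhere(m)[:,::-1].astype(np.int32)
        W=C[m][:,:2].astype(np.float32); rect=cv2.minAreaRect(W)
        print(n,nm,m.sum(),np.round(np.median(C[m],0),3),rect)
    # knob: cloud near
    k=(np.hypot(X-.386,Y-.338)<.05)&(Z>.012)
    K=C[k]; print("knob",k.sum(),K.min(0).round(3),K.max(0).round(3),K[K[:,2]>.05].mean(0).round(3))
    f=(np.hypot(X-.386,Y-.338)<.05)&(r>b+35)
    print("brass",f.sum(),C[f].min(0).round(3),C[f].max(0).round(3))
    u,v=(184,234) if n=="top" else (245,355)
    A=px[v-40:min(v+40,400),u-50:u+50,::-1].astype(np.uint8)
    cv2.imwrite(f"pics/k_{n}.png",cv2.resize(A,None,fx=4,fy=4))
a,b=[cv2.imread(f"pics/k_{n}.png") for n in("top","side")]
h=min(len(a),len(b)); cv2.imwrite("pics/k.png",np.hstack([a[:h],b[:h]]))
E
```

```text
0.5 [ 0.24902852 -0.62733375  0.23125938] [ 9.82212721e-01  1.87771577e-01  6.36857169e-06 -7.21648923e-05] [ 0.35121701 -1.32941088  0.04701403]
top bartop 1751 [ 0.535 -0.04   0.074] ((0.5359511971473694, -0.03365805000066757), (0.17028671503067017, 0.06724487245082855), 83.49261474609375)
top floor 1070 [ 0.619 -0.043  0.046] ((0.6201540231704712, -0.04344514012336731), (0.08601578325033188, 0.08251447975635529), 83.5372314453125)
knob 352 [0.361 0.311 0.029] [0.408 0.359 0.061] [0.385 0.334 0.054]
brass 117 [ 0.359  0.308 -0.001] [0.408 0.35  0.036]
side bartop 1455 [ 0.537 -0.017  0.074] ((0.5372437238693237, -0.03551669418811798), (0.17468266189098358, 0.06697791814804077), 83.8587646484375)
side floor 620 [ 0.628 -0.047  0.046] ((0.6296170353889465, -0.04783496633172035), (0.07848449796438217, 0.06863272935152054), 83.89653015136719)
knob 761 [0.363 0.311 0.03 ] [0.41  0.36  0.059] [0.386 0.336 0.054]
brass 304 [ 0.36   0.31  -0.003] [0.408 0.362 0.041]
```

View pics/k.png

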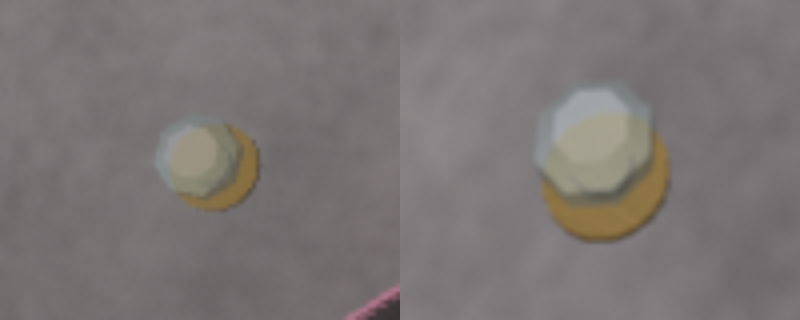

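The crop confirms a clear faceted head on a brass foot, at about (0.385, 0.335). I'll swing around to it, turning the tool so the fingers close across the lane.

```bash
python3 -m inch '[[0,0.037,-0.0125,0,5.6],[0,0.075,-0.025,0,11.2],[0,0.112,-0.0375,0,16.8],[0,0.15,-0.05,0,22.5],[0,0.187,-0.0625,0,28.1]]' 30
cat >> h.py <<'E'
def to(x,y,z):
    from scipy.spatial.transform import Rotation as Q
    s=ctrl.get_state(); R=Q.from_quat(s["tcp_rot"]).as_matrix()
    d=R.T@(np.array([x,y,z])-s["eef_pos"]); print("t",round(s["time"],2),"at",np.round(s["eef_pos"],4),"a",np.degrees(np.arctan2(R[1,0],R[0,0])).round(2),"shift",d.round(4),"F",np.round(s["contact_force"],1),"op",s["opening"],"ff",s["finger_force"])
E
python3 - <<'E'
from h import *
to(.52,-.34,.2)
p=dict(np.load("top.npz"))
C=cloud(p); px=p["pixels"].astype(int); m=(px[...,0]>110)&(px[...,1]<50)&(px[...,2]<50)&(C[...,1]>-.2)&(C[...,1]<.06)
W=C[m]; x=np.array([.9936,-.1132]); y=np.array([.1132,.9936]); bc=np.array([.536,-.0345])
L=(W[:,:2]-bc)@np.c_[x,y]
for k in (L[:,1]>0,L[:,1]<0): print("stop rel bar centre",L[k].min(0).round(3),L[k].max(0).round(3),W[k][:,2].max().round(3))
b=(px.min(-1)>70)&(abs(C[...,2]-.065)<.006)&(np.hypot(C[...,0]-.56,C[...,1]+.04)<.25)
L=(C[b][:,:2]-bc)@np.c_[x,y]
for k in ((L[:,1]>.07),(L[:,1]<-.07)): 
    f=np.polyfit(L[k][:,0],L[k][:,1],1); print("rail",k.sum(),L[k].min(0),L[k].max(0),f)
E
```

```text
time: 0.92
eef_pos: [0.4009, -0.499, 0.2315]
tcp_rot: [0.998, -0.059, 0.0, 0.0]
contact_force: [0.1, -0.0, 0.1]
opening: 0.998
finger_force: 0.0
t 0.92 at [ 0.4009 -0.499   0.2315] a -6.76 shift [ 0.0995 -0.1719  0.0315] F [ 0.1 -0.   0.1] op 0.9981403406069129 ff 0.0
stop rel bar centre [-0.335  0.008] [0.201 0.105] 1.136
stop rel bar centre [ 0.174 -0.103] [ 0.201 -0.061] 0.075
rail 701 [-0.07003082  0.07076561] [0.201348   0.10533996] [-0.0014565   0.09610627]
rail 718 [-0.07041478 -0.10392975] [ 0.17626143 -0.08548099] [ 0.00030522 -0.09444693]
```

```bash
python3 -m inch '[[0,0.02,-0.0344,0.006,0],[0,0.04,-0.0688,0.012,0],[0,0.06,-0.1032,0.018,0],[0,0.08,-0.1376,0.024,0],[0,0.1,-0.172,0.0315,0]]' | head -2
python3 -m inch '[[0,0.007,-0.041,0,0],[0,0.015,-0.082,0,0],[0,0.022,-0.123,0,0],[0,0.03,-0.164,0,0],[0,0.037,-0.205,0,0]]' | head -2
python3 -m inch '[[0,-0.005,-0.04,0,0],[0,-0.01,-0.08,0,0],[0,-0.015,-0.12,0,0],[0,-0.02,-0.16,0,0],[0,-0.025,-0.2,0,0]]' | head -2
python3 -m inch '[[0,-0.02,-0.034,0.008,0],[0,-0.04,-0.068,0.016,0],[0,-0.06,-0.102,0.024,0],[0,-0.08,-0.136,0.032,0],[0,-0.1,-0.166,0.04,0]]' | head -2
python3 -c "
from h import *
to(.385,.335,.11); to(.385,.335,.02)"
```

```text
time: 1.33
eef_pos: [0.5196, -0.3391, 0.2002]
time: 1.75
eef_pos: [0.5787, -0.1392, 0.2001]
time: 2.17
eef_pos: [0.5757, 0.0624, 0.2002]
time: 2.58
eef_pos: [0.4943, 0.2386, 0.1599]
t 2.58 at [0.4943 0.2386 0.1599] a -6.43 shift [-0.1194 -0.0835  0.0498] F [ 0.3 -0.1  0.3] op 1.000147704260112 ff 0.0
t 2.58 at [0.4943 0.2386 0.1599] a -6.43 shift [-0.1195 -0.0835  0.1398] F [ 0.3 -0.1  0.3] op 1.000147704260112 ff 0.0
```

```bash
python3 -m inch '[[0,-0.024,-0.0167,0.01,0],[0,-0.048,-0.0334,0.02,0],[0,-0.072,-0.05,0.03,0],[0,-0.096,-0.0668,0.04,0],[0,-0.1195,-0.0835,0.05,0]]' | head -2
python3 -c "
from h import *
p=ctrl.read_camera('side'); cv2.imwrite('pics/s2.png',cv2.resize(p['pixels'][200:400,130:390,::-1],None,fx=3,fy=3))
to(.385,.335,.015)"
```

```text
time: 3.0
eef_pos: [0.3847, 0.3339, 0.1097]
t 3.05 at [0.3799 0.3353 0.1071] a -6.33 shift [ 0.0057 -0.0004  0.092 ] F [-2.9  1.  -2.5] op 1.002377777542419 ff 0.0
```

View pics/s2.png

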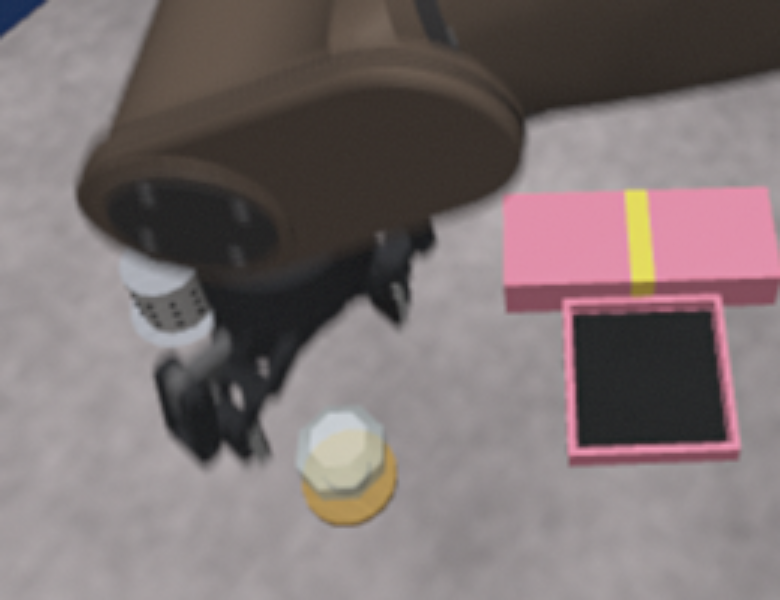

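The side crop shows the fingers straddling the line above the glass knob at crop (345,450), with the pink slide and infuser clear of them. I'll descend.

```bash
python3 -m inch '[[0,0,0,0,0],[0,0,0,0.02,0],[0,0,0,0.04,0],[0,0,0,0.055,0],[0,0,0,0.065,0]]' | head -3
python3 -m inch '[[0,0,0,0.008,0],[0,0,0,0.016,0],[0,0,0,0.023,0],[0,0,0,0.03,0],[0,0,0,0.03,0]]'
python3 -c "
from h import *
to(.385,.335,.014)"
```

```text
time: 3.47
eef_pos: [0.3864, 0.3322, 0.044]
tcp_rot: [0.998, -0.057, -0.0, 0.0]
time: 3.88
eef_pos: [0.3853, 0.3325, 0.0137]
tcp_rot: [0.998, -0.056, -0.001, 0.0]
contact_force: [-0.7, -0.9, 0.0]
opening: 1.001
finger_force: 0.0
t 3.88 at [0.3853 0.3325 0.0137] a -6.46 shift [-0.0006 -0.0024 -0.0003] F [-0.7 -0.9  0. ] op 1.001218100541285 ff 0.0
```

```bash
python3 -m inch '[[0,0,-0.002,0,0],[0.2,0,-0.002,0,0],[0.5,0,-0.002,0,0],[1,0,-0.002,0,0],[1,0,-0.002,0,0]]' 35
python3 -m inch '[[1,0,0,0,0],[1,0,0,0,0],[1,0,0,0,0],[1,0,0,0,0],[1,0,0,0,0]]'|tail -4
```

```text
time: 4.3
eef_pos: [0.3865, 0.3352, 0.0157]
tcp_rot: [0.998, -0.056, 0.0, -0.0]
contact_force: [0.3, -1.6, 3.3]
opening: 0.57
finger_force: 36.2
tcp_rot: [0.998, -0.056, 0.0, -0.0]
contact_force: [-1.5, -1.2, 5.5]
opening: 0.574
finger_force: 36.3
```

```bash
python3 -m inch '[[1,0,0,-0.008,0],[1,0,0,-0.025,0],[1,0,0,-0.05,0],[1,0,0,-0.075,0],[1,0,0,-0.1,0]]' | tail -3
python3 -m inch '[[1,0,0,-0.02,0],[1,0,0,-0.04,0],[1,0,0,-0.05,0],[1,0,0,-0.05,0],[1,0,0,-0.05,0]]' | tail -3
python3 -c "
from h import *
p=ctrl.read_camera('side'); cv2.imwrite('pics/s3.png',cv2.resize(p['pixels'][200:400,130:390,::-1],None,fx=3,fy=3))
to(.617,-.0437,.165)"
```

```text
contact_force: [1.0, 0.9, -1.8]
opening: 0.572
finger_force: 36.7
contact_force: [-0.7, 0.1, -2.0]
opening: 0.567
finger_force: 36.7
t 5.6 at [0.3852 0.3345 0.1634] a -6.46 shift [ 0.2728  0.3497 -0.0017] F [-0.5  0.3 -2.2] op 0.5724631140802081 ff 36.735801813192666
```

View pics/s3.png

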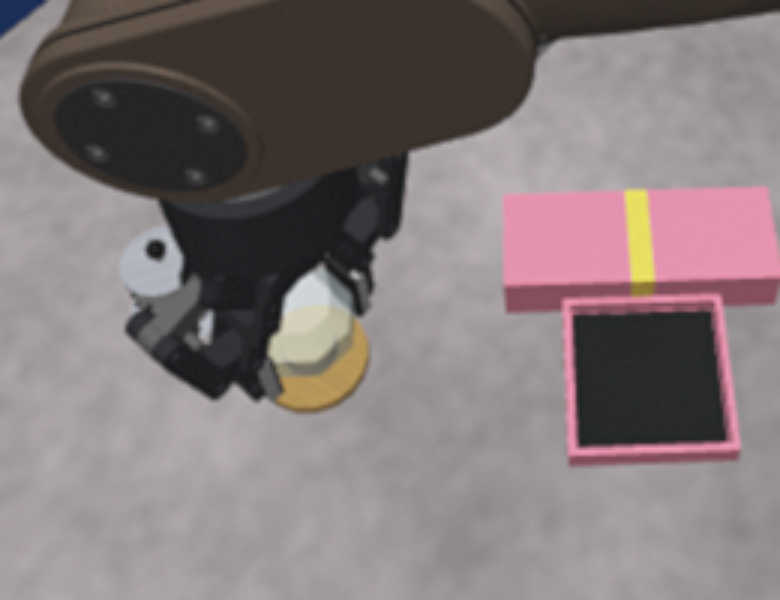

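The side crop shows the knob held upright between the fingers at crop (315,350), with its foot lifted clear. I'll carry it over to the tray.

```bash
python3 -m inch '[[1,0.008,0.01,0,0],[1,0.022,0.028,0,0],[1,0.04,0.052,0,0],[1,0.06,0.077,0,0],[1,0.08,0.102,0,0]]' | tail -3
python3 -m inch '[[1,0.02,0.026,0,0],[1,0.04,0.051,0,0],[1,0.06,0.077,0,0],[1,0.08,0.103,0,0],[1,0.1,0.128,0,0]]' | tail -1
python3 -m inch '[[1,0.02,0.026,0,0],[1,0.04,0.051,0,0],[1,0.058,0.074,0,0],[1,0.073,0.094,0,0],[1,0.083,0.106,0,0]]' | tail -1
python3 -m inch '[[1,0.006,0.008,0,0],[1,0.009,0.013,0,0],[1,0.009,0.013,0,0],[1,0.009,0.013,0,0],[1,0.009,0.013,0,0]]' | tail -1
python3 -c "
from h import *
to(.617,-.0437,.09);to(.617,-.0437,.09)"
```

```text
contact_force: [0.3, 0.4, -2.5]
opening: 0.571
finger_force: 36.8
finger_force: 36.8
finger_force: 36.8
finger_force: 36.8
t 7.27 at [ 0.6165 -0.0412  0.1646] a -6.38 shift [0.0008 0.0025 0.0746] F [-0.7 -0.1 -1.4] op 0.5740550423533148 ff 36.77051367703825
t 7.27 at [ 0.6165 -0.0412  0.1646] a -6.38 shift [0.0008 0.0025 0.0746] F [-0.7 -0.1 -1.4] op 0.5740550423533148 ff 36.77051367703825
```

```bash
python3 -m inch '[[1,0.001,0.002,0.02,0],[1,0.001,0.002,0.04,0],[1,0.001,0.002,0.06,0],[1,0.001,0.002,0.075,0],[1,0.001,0.002,0.085,0]]' | tail -3
python3 -m inch '[[1,0,0,0.005,0],[1,0,0,0.01,0],[1,0,0,0.01,0],[1,0,0,0.01,0],[1,0,0,0.01,0]]' | sed -n '2p;4p'
python3 -c "
from h import *
p=ctrl.read_camera('side'); cv2.imwrite('pics/s4.png',cv2.resize(p['pixels'][80:240,180:390,::-1],None,fx=3.6,fy=3.6))
to(.617,-.0437,.0617)"
```

```text
contact_force: [0.0, -0.2, -2.4]
opening: 0.576
finger_force: 36.8
eef_pos: [0.6187, -0.0446, 0.0711]
contact_force: [-0.5, -0.3, -1.2]
t 8.15 at [ 0.6187 -0.0447  0.0711] a -6.46 shift [-0.0018 -0.0008  0.0094] F [ 0.1 -0.6 -2.1] op 0.5732792164223842 ff 36.76784205716103
```

View pics/s4.png

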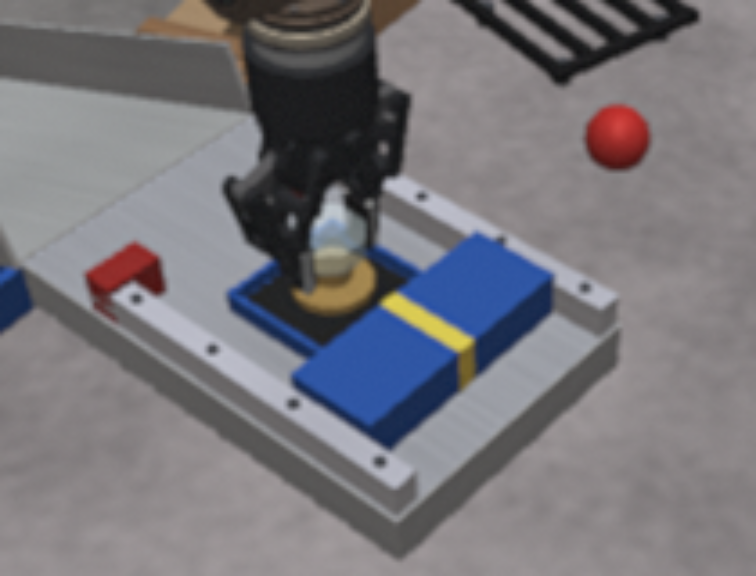

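The side crop shows the knob just above the centre of the blue tray at crop (335,280). I'll lower it gently until the force changes.

```bash
python3 -m inch '[[1,-0.001,0,0.003,0],[1,-0.001,0,0.006,0],[1,-0.001,0,0.0075,0],[1,-0.001,0,0.0085,0],[1,-0.001,0,0.0085,0]]' | sed -n '2p;4p'
python3 -m inch '[[1,0,0,0.001,0],[1,0,0,0.001,0],[1,0,0,0.001,0]]' | sed -n '2p;4p'
```

```text
eef_pos: [0.6169, -0.0444, 0.0618]
contact_force: [-1.7, 1.3, 1.3]
eef_pos: [0.617, -0.0444, 0.0618]
contact_force: [-5.2, 0.2, 7.3]
```

```bash
python3 -m inch '[[0.3,0,0,0,0],[0.2,0,0,0,0],[0.1,0,0,0,0],[0.05,0,0,0,0],[0.05,0,0,0,0]]' | sed -n '2p;4,6p'
python3 -m inch '[[0.05,0,0,-0.006,0],[0.05,0,0,-0.016,0],[0.05,0,0,-0.035,0],[0.05,0,0,-0.065,0],[0.05,0,0,-0.1,0]]' | sed -n '2p;4,6p'
python3 -m inch '[[0.05,-0.015,0,-0.02,0],[0.05,-0.04,0,-0.02,0],[0.5,-0.075,0,-0.02,0],[1,-0.11,0,-0.02,0],[1,-0.135,0,-0.02,0]]' | sed -n '2p;4,6p'
python3 - <<'E'
from h import *
p=ctrl.read_camera('side'); cv2.imwrite('pics/s5.png',cv2.resize(p['pixels'][80:240,180:390,::-1],None,fx=3.6,fy=3.6))
C=cloud(p); px=p["pixels"].astype(int); m=(px[...,2]>px[...,0]+50)&(abs(C[...,2]-.076)<.008)&(np.hypot(C[...,0]-.56,C[...,1]+.04)<.2)
print(cv2.minAreaRect(C[m][:,:2].astype(np.float32)))
to(.47,-.0272,.14)
E
```

```text
eef_pos: [0.6169, -0.0444, 0.0601]
contact_force: [0.7, -0.6, 0.1]
opening: 0.947
finger_force: 0.0
eef_pos: [0.6156, -0.0441, 0.1602]
contact_force: [0.5, 0.1, -0.1]
opening: 0.951
finger_force: 0.0
eef_pos: [0.4807, -0.0287, 0.1811]
contact_force: [-0.5, -0.7, 0.4]
opening: 0.545
finger_force: 0.0
((0.5373002290725708, -0.03420457988977432), (0.1720791608095169, 0.06712628901004791), 83.48729705810547)
t 10.12 at [ 0.477  -0.0277  0.1799] a -6.4 shift [-0.0068  0.0003  0.0399] F [ 0.5  2.3 -1.1] op 0.4545598163518959 ff 0.0
```

View pics/s5.png

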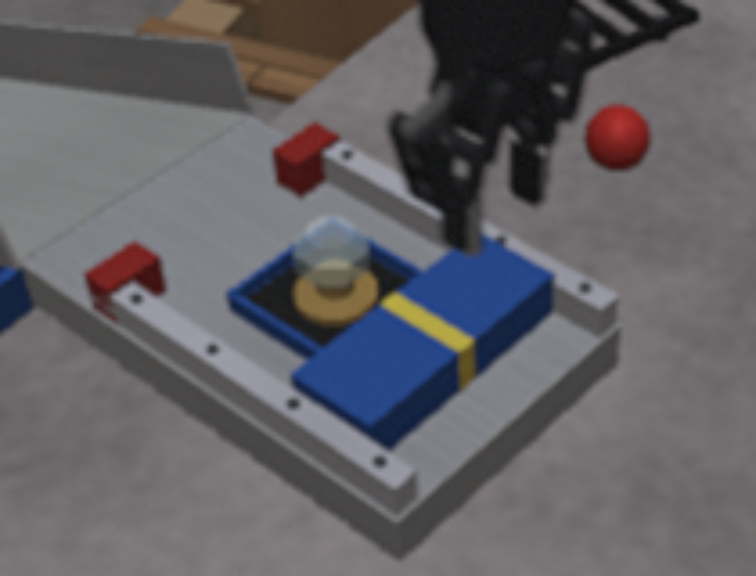

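The knob stands upright in the tray at crop (335,275) and the slide hasn't moved. Next I'll lower the shut fingers behind the crossbar.

```bash
python3 -m inch '[[1,-0.01,0,0,0],[1,-0.01,0,0.03,0],[1,-0.01,0,0.06,0],[1,-0.01,0,0.085,0],[1,-0.01,0,0.1,0]]' | sed -n '2p;4,6p'
python3 -m inch '[[1,0,0,0.01,0],[1,0,0,0.02,0],[1,0,0,0.024,0],[1,0,0,0.024,0],[1,0,0,0.024,0]]' | sed -n '2p;4,6p'
python3 -c "
from h import *
to(.5045,-.0305,.055)"
```

```text
eef_pos: [0.472, -0.0279, 0.0786]
contact_force: [0.6, -0.4, 1.0]
opening: -0.002
finger_force: 0.0
eef_pos: [0.4736, -0.0283, 0.0571]
contact_force: [-0.5, 0.4, -0.5]
opening: 0.002
finger_force: 0.0
t 10.95 at [ 0.4736 -0.0283  0.0571] a -6.45 shift [ 0.0309 -0.0013  0.0022] F [-0.5  0.4 -0.5] op 0.0019359697567212807 ff 0.0
```

```bash
python3 -m inch '[[1,0.004,-0.001,0,0],[1,0.008,-0.001,0,0],[1,0.012,-0.001,0,0],[1,0.015,-0.001,0,0],[1,0.018,-0.001,0,0]]' | sed -n '2p;4p'
python3 -m inch '[[1,0.002,0,0,0],[1,0.004,0,0,0],[1,0.007,0,0,0],[1,0.01,0,0,0],[1,0.014,0,0,0]]' | sed -n '2p;4p'
python3 -m inch '[[1,0.004,0,0,0],[1,0.008,0,0,0],[1,0.012,0,0,0],[1,0.016,0,0,0],[1,0.02,0,0,0]]' | sed -n '2p;4p'
```

```text
eef_pos: [0.4915, -0.0292, 0.0567]
contact_force: [-0.2, 0.6, 0.3]
eef_pos: [0.5042, -0.0305, 0.0559]
contact_force: [-2.5, 0.4, 0.3]
eef_pos: [0.5249, -0.0329, 0.0561]
contact_force: [-1.4, 1.0, -1.0]
```

```bash
for i in 1; do python3 -m inch '[[1,0.004,0,0,0],[1,0.008,0,0,0],[1,0.012,0,0,0],[1,0.016,0,0,0],[1,0.02,0,0,0]]' | sed -n '2p;4p'; done
python3 -m inch '[[1,0.004,0,0,0],[1,0.008,0,0,0],[1,0.012,0,0,0],[1,0.016,0,0,0],[1,0.02,0,0,0]]' | sed -n '2p;4p'
python3 - <<'E'
from h import *
p=ctrl.read_camera('side'); cv2.imwrite('pics/s6.png',cv2.resize(p['pixels'][80:240,180:390,::-1],None,fx=3.6,fy=3.6))
C=cloud(p); px=p["pixels"].astype(int); m=(px[...,2]>px[...,0]+50)&(abs(C[...,2]-.076)<.008)&(np.hypot(C[...,0]-.6,C[...,1]+.04)<.2)
r=cv2.minAreaRect(C[m][:,:2].astype(np.float32)); print(r, "moved",(np.array(r[0])-[.5373,-.0342])@[.9936,-.1132])
to(.6,-.04,.055)
E
```

```text
eef_pos: [0.5449, -0.0352, 0.0563]
contact_force: [-2.0, 0.0, -1.0]
eef_pos: [0.5647, -0.0375, 0.0563]
contact_force: [-1.5, 0.7, -1.0]
((0.6069866418838501, -0.04232752323150635), (0.1727231740951538, 0.06735590845346451), 83.11585998535156) moved 0.07016068300559997
t 13.08 at [ 0.5656 -0.0377  0.0566] a -6.46 shift [ 0.0344 -0.0016  0.0017] F [0.  0.2 0.4] op -0.0018072681158586635 ff 0.28769761616415424
```

View pics/s6.png

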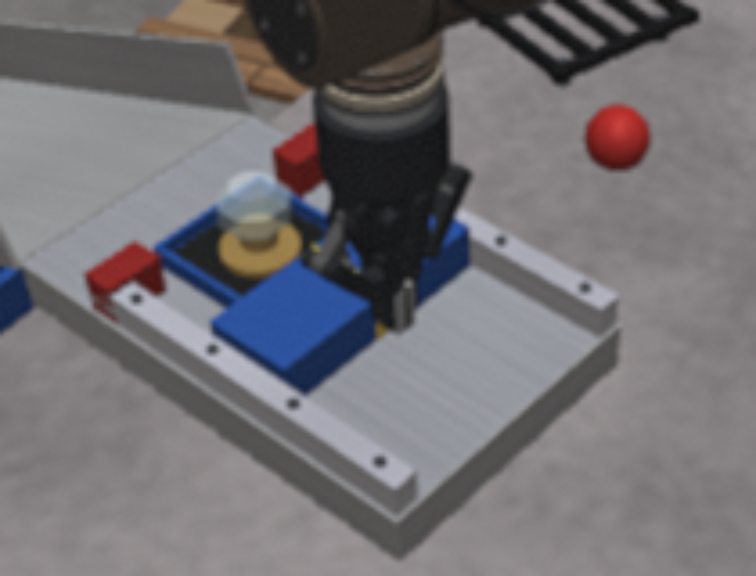

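The slide is straight and half way, with the knob upright at crop (258,235). About 70 mm remains.

```bash
python3 -m inch '[[1,0.003,0,0,0],[1,0.007,0,0,0],[1,0.011,0,0,0],[1,0.015,0,0,0],[1,0.019,0,0,0]]' | sed -n '2p;4p'
python3 -m inch '[[1,0.004,0,0,0],[1,0.008,0,0,0],[1,0.012,0,0,0],[1,0.016,0,0,0],[1,0.02,0,0,0]]' | sed -n '2p;4p'
python3 -m inch '[[1,0.004,0,0,0],[1,0.008,0,0,0],[1,0.012,0,0,0],[1,0.015,0,0,0],[1,0.018,0,0,0]]' | sed -n '2p;4p'
python3 -m inch '[[1,0.002,0,0,0],[1,0.004,0,0,0],[1,0.006,0,0,0],[1,0.008,0,0,0],[1,0.01,0,0,0]]' | sed -n '2p;4p'
```

```text
eef_pos: [0.5837, -0.0396, 0.0566]
contact_force: [-2.4, 0.4, 2.4]
eef_pos: [0.6035, -0.0419, 0.0564]
contact_force: [-3.2, 0.8, 1.7]
eef_pos: [0.6213, -0.0439, 0.0563]
contact_force: [-3.5, 0.2, 2.0]
eef_pos: [0.631, -0.045, 0.0563]
contact_force: [-2.6, -0.4, 1.5]
```

```bash
python3 -m inch '[[1,0.0015,0,0,0],[1,0.003,0,0,0],[1,0.004,0,0,0]]' | sed -n '2p;4p'
```

```text
eef_pos: [0.635, -0.0454, 0.0563]
contact_force: [-2.2, 0.8, 1.6]
```

```bash
python3 -m inch '[[1,0.0015,0,0,0],[1,0.003,0,0,0],[1,0.004,0,0,0]]' | sed -n '2p;4p'
```

```text
eef_pos: [0.6365, -0.0455, 0.0561]
contact_force: [-12.2, 0.4, 7.2]
```

The force jumped to 12 N after the expected 71 mm, so the slide is on the stops. I'll back off and lift.

```bash
python3 -m inch '[[1,-0.006,0,0,0],[1,-0.015,0,0,0],[1,-0.03,0,0,0],[1,-0.05,0,-0.01,0],[1,-0.07,0,-0.04,0]]' | sed -n '2p;4p'
python3 -m inch '[[1,-0.02,0,-0.03,0],[1,-0.04,0,-0.06,0],[1,-0.055,0,-0.085,0],[1,-0.06,0,-0.1,0],[1,-0.06,0,-0.1,0]]' | sed -n '2p;4p'
python3 - <<'E'
from h import *
p=ctrl.read_camera('side'); cv2.imwrite('pics/s7.png',cv2.resize(p['pixels'][80:240,180:390,::-1],None,fx=3.6,fy=3.6))
C=cloud(p); px=p["pixels"].astype(int); m=(px[...,2]>px[...,0]+50)&(abs(C[...,2]-.076)<.008)&(np.hypot(C[...,0]-.67,C[...,1]+.05)<.2)
r=cv2.minAreaRect(C[m][:,:2].astype(np.float32)); print(r, "moved",(np.array(r[0])-[.5373,-.0342])@[.9936,-.1132])
to(.6,-.04,.055)
E
```

```text
eef_pos: [0.5653, -0.0372, 0.0918]
contact_force: [0.0, -1.0, 0.7]
eef_pos: [0.5113, -0.0316, 0.201]
contact_force: [0.6, -0.9, 0.8]
((0.6795238852500916, -0.051031745970249176), (0.17366954684257507, 0.07140848785638809), 85.10346221923828) moved 0.1432190060283232
t 16.13 at [ 0.5108 -0.0315  0.1987] a -6.46 shift [ 0.0886 -0.0018  0.1443] F [-0.2  0.2 -0.7] op -0.0034832950179835734 ff 0.0
```

View pics/s7.png

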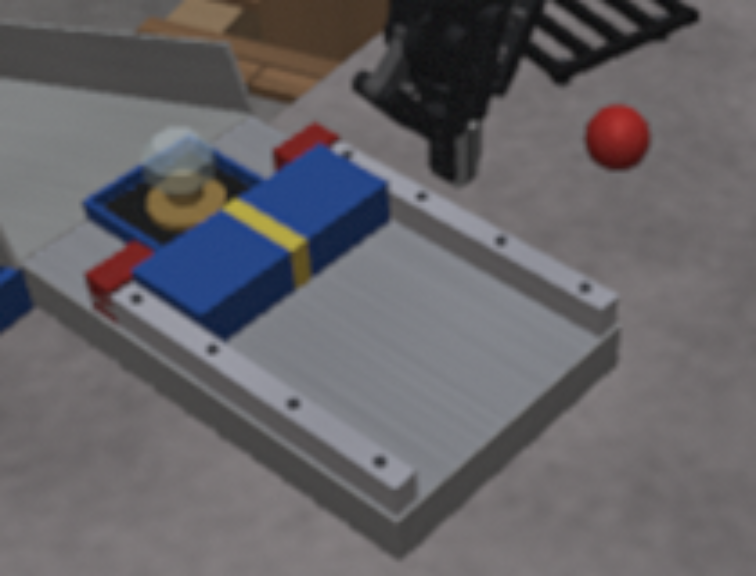

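The crossbar sits against both red stops, at crop (305,150) and (120,275). The knob stands in the tray at (185,190), and the gripper is clear.

```bash
python3 -c "
from plant import ctrl
print(ctrl.sign_off())"
```

```text
the job is handed in; nothing more can be done
None
```

The job is handed in at about 16 s on the robot clock: the glass knob stands upright in the blue tray, the slide is home against both red stops, and the gripper is clear; the hand-in returned no verdict.

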